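# Cull the short mahjong tiles into the chip box and snap it shut

## Robot

A 6-joint arm with a two-finger parallel gripper is mounted at the origin on the work surface. World frame = base frame: x ahead of the robot, y to its left, z up, the work surface at z = 0. Lengths are in m, angles in rad, forces in N, time in s.
With the tool pointing down it reaches from about 0.35 to 0.725 m from the base axis. Payload 4.3 kg.
Tool frame: the origin (TCP) lies midway between the tips of the shut fingers; the grasp point (between the pads) lies 19 mm behind it; z points along the fingers, y is the line along which they close (so a half turn about z gives the same grasp; the last joint's range is limited). The gripper opens to 85 mm and grips with 20 to 120 N. Pads are 22 mm wide; open, the fingers measure 114 mm over their backs; the gripper's body (76 mm by 85 mm) begins 54 mm behind the grasp point. The pads swing forward as they close: fully open they stand 13 mm farther back than shut.
Start: joints at [-1.386, 0.377, 0.081, 1.274, 0, 1.46], TCP at [0.167, -0.55, 0.231] pointing down, gripper open.
Joint ranges: [-2.72, 2.72], [-0.84, 1.66], [-1.02, 1.22], [-1.77, 2.12], [-1.37, 1.28], [-3.14, 3.14]. Speed limits (rad/s): [2.57, 2.57, 3.14, 3.14, 3.14, 3.14].

## Interface

Orientations are given as a 3x3 rotation matrix whose columns are the frame's x, y, z axes.
In Python, from rig import bot gives the robot as it stands. The module is installed in compiled form; this text tells all that it offers.
- The arm moves only by the tool carry_out, never from a script. Its argument "moves" is a list of rows, each an object of numbers: "x", "y", "z": the shift along the tool's x, y, z in m; "wx", "wy", "wz": the turn, a rotation vector about the tool's x, y, z in rad; "jaw": the opening, from 0 (shut) to 1 (fully open). In form: [{"x": .., "y": .., "z": .., "wx": .., "wy": .., "wz": .., "jaw": ..}, ...]. A call has 1 to 8 rows; each row is the pose to reach, as a shift and turn from the pose commanded when the call began, along the tool's axes at that moment; what a row does not reach only later rows make up. A row lasts 1/12 s, in which the tool goes at most 41.7 mm and 7.16 degrees, less where a joint would pass 70% of its speed; a pose out of reach is approached as far as the arm can. A call with a gripper value outside its range is refused whole. The fingers move at their own pace and stop on an object; "grip_force" is the grip in N (left out, the last holds). Time passes only in rows, so rows that repeat a pose let the fingers close. It gives the time, the measured TCP pose, the force, the opening and the grip force at its end, in the units of the state.
- bot.state(): the state, without advancing time (a new reading comes with each control period).
- bot.grab_frame(name): name is "scene" or "top" or "wrist"; returns the picture (384x512x3 uint8, red, green, blue); there is no depth.
- bot.calibration(name): a dict with "vertical_fov" (degrees; the focal length in pixels is half the picture's height over the tangent of half this angle, whatever the lens; pixels are square), "cx", "cy" (the principal point, pixels), "origin" and "orientation" of the camera in the world. Camera axes: x right, y up, looking along -z (the intrinsics and any distortion apply to the point x, -y, -z); pixel columns grow to the right and rows downward; lengths in m; the calibration is good to about 2 mm. A picture is of the moment at which its call begins: read the wrist's pose just before it. calibration takes no time and is no camera call; for the wrist camera it gives the pose at the moment of the call.
- bot.close_job(): hands the job in; it is judged then, once.
The state is a dict: "time": time; "joints": joint angles; "joint_vel": joint speeds; "joint_torque": joint torques, N m; "tcp_pos": TCP position; "tool_rot": TCP orientation; "ft_force": force on the tool from outside, world axes, zero at the start; "ft_torque": the same for the moment, N m; "finger_gap": finger opening in m; "grasp_force": force on a finger pad.
Only numpy, scipy, OpenCV 4.12 (cv2) and the standard library are available. Lean on these libraries where they do the work, as an engineer would, in place of code of your own. Each camera call takes 0.05 s, during which the arm holds its last target. There are 200 camera calls.

## Task

Two of the five mahjong tiles in the clear slanted holder are strays from a smaller set, shorter than the rest: pick out those two and put them in the blue chip box side by side, then shut its lid and press both red snap tabs fully home. Leave the three full-size tiles standing where they are in the holder. Push the box and its tabs firmly but never really hard (under 40 N), and do not shift the cup, the bowl or the two dice.

Things in the scene. Friction and masses are not known exactly. Their poses are not given: they have to be found in the camera images.
- holder: clear acrylic holder fixed to the table, 85 mm (x) by 185 mm (y), origin at the centre of its underside. A channel along y holds the tiles; it slants so that their tops lean 25 degrees to the holder's +x (away from the robot): a tile's axis is (0.423, 0, 0.906) in the holder's frame. Draw tiles out along that axis
- channel (a point): middle of the channel's floor, 6 mm to -x and 40 mm above the holder's origin. Channel 24.5 mm wide between two 4 mm lips standing 10 mm above its floor; five cells at 36 mm pitch along the holder's y, 31 mm long, parted by ribs 5 mm thick, 10 mm high
- tile_a: mahjong tile in the holder (order changes), ivory with green back, 22 mm thick (own x), 28 mm wide (own y), 25 to 40 g. Three tiles are 40 mm tall, two strays only 30 mm; names do not tell which: look, or feel for the top. Origin: centre of its foot face; own z runs up to its top. Stands loose on the channel floor, lowest 10 mm inside, leaning 25 degrees
- tile_b: mahjong tile in the holder (order changes), ivory with green back, 22 mm thick (own x), 28 mm wide (own y), 25 to 40 g. Three tiles are 40 mm tall, two strays only 30 mm; names do not tell which: look, or feel for the top. Origin: centre of its foot face; own z runs up to its top. Stands loose on the channel floor, lowest 10 mm inside, leaning 25 degrees
- tile_c: mahjong tile in the holder (order changes), ivory with green back, 22 mm thick (own x), 28 mm wide (own y), 25 to 40 g. Three tiles are 40 mm tall, two strays only 30 mm; names do not tell which: look, or feel for the top. Origin: centre of its foot face; own z runs up to its top. Stands loose on the channel floor, lowest 10 mm inside, leaning 25 degrees
- tile_d: mahjong tile in the holder (order changes), ivory with green back, 22 mm thick (own x), 28 mm wide (own y), 25 to 40 g. Three tiles are 40 mm tall, two strays only 30 mm; names do not tell which: look, or feel for the top. Origin: centre of its foot face; own z runs up to its top. Stands loose on the channel floor, lowest 10 mm inside, leaning 25 degrees
- tile_e: mahjong tile in the holder (order changes), ivory with green back, 22 mm thick (own x), 28 mm wide (own y), 25 to 40 g. Three tiles are 40 mm tall, two strays only 30 mm; names do not tell which: look, or feel for the top. Origin: centre of its foot face; own z runs up to its top. Stands loose on the channel floor, lowest 10 mm inside, leaning 25 degrees
- chip_box: open blue plastic box fixed to the table, 160 mm (x) by 200 mm (y) by 45 mm high, walls and floor 5 mm; origin at the centre of its underside. Lid hinged along its +x rim (on the robot's right), hinge line at x = 80, z = 45 mm of the box. 40 mm of room under the shut lid: do not stack tiles
- lid (a joint): angle of the white lid (rad): 0 shut, about 1.57 upright, opens to 1.9; starts 1.35 to 1.7. 160 mm from hinge to free edge, 200 mm wide, 5 mm thick, its underside level with the hinge line; light (about 1 N at the free edge moves it), stays where it is left
- lid_edge (a point): middle of the lid's free edge on its outer (upper when shut) face; 160 mm from the hinge line and 5 mm off it
- tab_left (a joint): travel of the red snap tab near the free edge at the box's +y end (m): 0 to 0.002 at the start, 0.006 fully pressed against its hard stop. Needs about 6 N along its whole travel, stays where it is left, moves square into the lid (straight down with the lid shut)
- tab_right (a joint): the same for the tab at the box's -y end
- tab_left_top (a point): centre of the top face (18 mm by 30 mm) of the left tab, 149 mm from the hinge line and at y = 60 mm of the box; 60 mm above the table with the lid shut and the tab unpressed, 54 mm when pressed
- tab_right_top (a point): the same for the right tab, at y = -60 mm of the box
- steel_cup: stainless cup, 72 mm across and 80 mm tall, origin at the centre of its foot; bystander
- bowl: small blue ceramic bowl, 110 mm across and 45 mm tall, origin at the centre of its foot; bystander
- die_a: white die, 16 mm cube, origin at the centre of its underside; bystander
- die_b: white die, 16 mm cube, origin at the centre of its underside; bystander
Not all that is in view belongs to the job. Leave any orange or purple look-alike of the tile_d alone.

How it is judged:
On the way, in this order (a step that is already met when the one before it is completed fails the run):
1. both short tiles lie in the chip box, let go, the lid still open (x of tile_b in the frame of chip_box between -0.075 and 0.075 m and y of tile_b in the frame of chip_box between -0.095 and 0.095 m and z of tile_b in the frame of chip_box between 0 and 0.045 m and x of tile_d in the frame of chip_box between -0.075 and 0.075 m and y of tile_d in the frame of chip_box between -0.095 and 0.095 m and z of tile_d in the frame of chip_box between 0 and 0.045 m and linear speed of each of tile_b, tile_d below 0.03 m/s and value of joint lid above 0.3 rad and contact force between the fingers and tile_b below 0.1 N and contact force between the fingers and tile_d below 0.1 N), for 0.1 s.
2. the lid is shut over them (x of tile_b in the frame of chip_box between -0.075 and 0.075 m and y of tile_b in the frame of chip_box between -0.095 and 0.095 m and z of tile_b in the frame of chip_box between 0 and 0.045 m and x of tile_d in the frame of chip_box between -0.075 and 0.075 m and y of tile_d in the frame of chip_box between -0.095 and 0.095 m and z of tile_d in the frame of chip_box between 0 and 0.045 m and value of joint lid below 0.06 rad), for 0.1 s.
3. both snap tabs are pressed home with the lid shut (value of joint lid below 0.06 rad and value of joint each of tab_left, tab_right above 0.0045 m), for 0.1 s.
At the end, for the whole second after the job is handed in: Both 30 mm tiles lie at rest inside the chip box, the lid is shut (under 0.06 rad), both snap tabs are pressed at least 4.5 of their 6 mm, the three 40 mm tiles are within 10 mm of where they started in the holder, and cup, bowl and dice within 30 mm of where they started (all of step 3 and x of tile_b in the frame of chip_box between -0.075 and 0.075 m and y of tile_b in the frame of chip_box between -0.095 and 0.095 m and z of tile_b in the frame of chip_box between 0 and 0.045 m and x of tile_d in the frame of chip_box between -0.075 and 0.075 m and y of tile_d in the frame of chip_box between -0.095 and 0.095 m and z of tile_d in the frame of chip_box between 0 and 0.045 m and linear speed of each of tile_b, tile_d below 0.03 m/s and distance of each of tile_a, tile_c, tile_e from where it was at the start of the episode below 0.01 m and distance of each of steel_cup, bowl, die_a, die_b from where it was at the start of the episode below 0.03 m); the robot touches nothing.
It fails at once if the robot pushes on the chip box, its lid or tabs with more than 40 N (contact force between any of the fingers, the arm and chip_box above 40 N).
It fails at once if cup, bowl or a die is shifted by more than 30 mm (distance of any of steel_cup, bowl, die_a, die_b from where it was at the start of the episode above 0.03 m).
It also fails if it takes over 72 s, if anything falls off the work surface, if the arm or the gripper's body presses on something with over 40 N, if the wrist force passes 120 N, or if a joint passes its speed limit or range.

## Working session

There is one attempt and no reset: what is moved stays moved. The work goes in short steps, Python scripts to look and compute and a tool call to move; the robot and the scene stay as the last step left them, time stands still between calls to the robot, and variables do not carry over. Pictures are saved under pics/ and viewed, at most 10 in all, crops included, and the job is handed in when it is done.

Besides the shell and the picture viewer there is one more tool, called as a command line: name --argument value ..., lists and objects as JSON in quotes. carry_out: Moves the arm, as the interface text tells. Its arguments: {"type":"object","properties":{"moves":{"type":"array","items":{"type":"object","properties":{"x":{"type":"number"},"y":{"type":"number"},"z":{"type":"number"},"wx":{"type":"number"},"wy":{"type":"number"},"wz":{"type":"number"},"jaw":{"type":"number"}}}},"grip_force":{"type":"number"}},"required":["moves"]}

```bash
mkdir -p pics
python3 - <<'E'
from rig import bot
import cv2,numpy as np
np.set_printoptions(precision=4,suppress=True)
for n in ("scene","top","wrist"):
    c=bot.calibration(n); print(n,c)
    cv2.imwrite(f"pics/{n}0.png",bot.grab_frame(n)[:,:,::-1])
s=bot.state(); print(s)
E
```

```text
scene {'vertical_fov': 46.95040283064339, 'cx': 257.7491909901305, 'cy': 189.56176339318515, 'origin': array([1.0939, 0.5449, 0.5832]), 'orientation': array([[-0.6988, -0.428 ,  0.5731],
       [ 0.7152, -0.4063,  0.5687],
       [-0.0106,  0.8073,  0.5901]])}
top {'vertical_fov': 54.889627711387945, 'cx': 256.5941352412127, 'cy': 189.3418546059607, 'origin': array([0.4108, 0.0325, 0.7846]), 'orientation': array([[-0.103 ,  0.9619, -0.2531],
       [-0.9947, -0.0994,  0.0272],
       [ 0.0011,  0.2545,  0.9671]])}
wrist {'vertical_fov': 62.08983402407971, 'cx': 251.8026604119409, 'cy': 194.60682400338763, 'origin': array([ 0.2408, -0.527 ,  0.3733]), 'orientation': array([[ 0.2909,  0.9121,  0.2889],
       [-0.9567,  0.278 ,  0.0859],
       [-0.002 , -0.3014,  0.9535]])}
{'time': 0.15, 'joints': array([-1.3863,  0.3779,  0.08  ,  1.2744,  0.    ,  1.4605]), 'joint_vel': array([-0.0011, -0.0017,  0.0026,  0.0007,  0.0006,  0.0009]), 'joint_torque': array([  0.0006, -46.4036,  27.017 ,   0.0139,  -0.0001,  -0.    ]), 'tcp_pos': array([ 0.167 , -0.5497,  0.2306]), 'tool_rot': array([[ 0.9569,  0.2905, -0.0003],
       [ 0.2905, -0.9569,  0.0015],
       [ 0.0002, -0.0015, -1.    ]]), 'ft_force': array([ 0.7799, -0.1706,  0.1638]), 'ft_torque': array([0.011 , 0.0284, 0.0109]), 'grasp_force': 0.0, 'finger_gap': 0.08558509692668581}
```

View pics/top0.png

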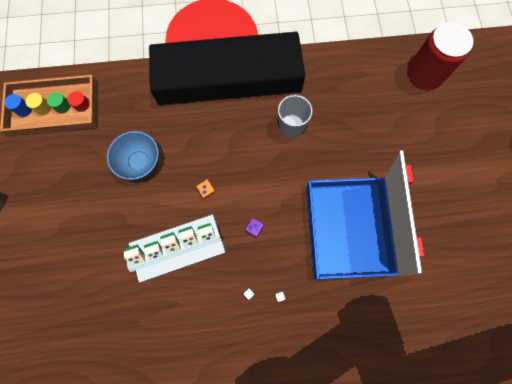

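View pics/scene0.png

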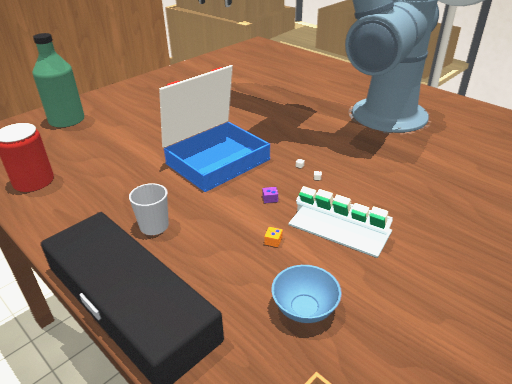

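Top view: holder with five tiles from (133,256) to (206,233), box at (350,230) with its lid upright at about (405,215), cup (294,116), bowl (133,157), dice (249,294) and (280,296). The look-alikes are orange at (205,189) and purple at (255,228). Next is one close crop of the tiles from both cameras.

Run:
```python
import cv2,numpy as np
a=cv2.imread('pics/scene0.png')[175:260,280:400]; b=cv2.imread('pics/top0.png')[205:285,115:235]
a=cv2.resize(a,(720,300*85//50*1),interpolation=cv2.INTER_CUBIC)[:300] if 0 else cv2.resize(a,None,fx=5,fy=3.5,interpolation=cv2.INTER_CUBIC)
b=cv2.resize(b,None,fx=5,fy=3.6,interpolation=cv2.INTER_CUBIC)
cv2.imwrite('pics/crop1.png',np.vstack([a,b]))
print(a.shape,b.shape)
```

```text
(298, 600, 3) (288, 600, 3)
```

View pics/crop1.png

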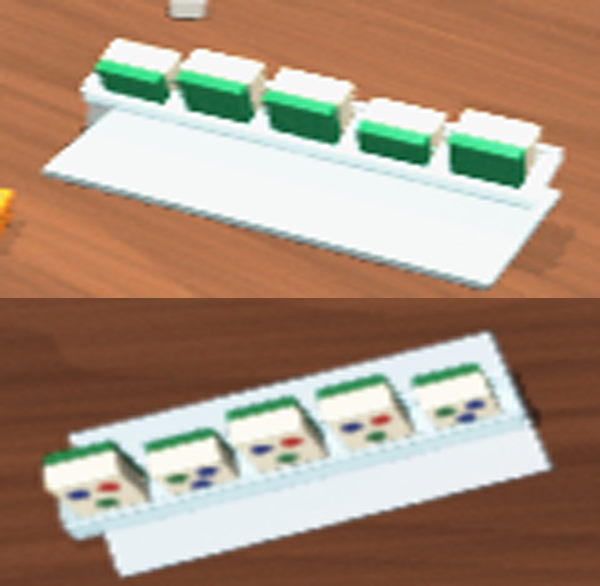

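The two shorter tiles show less green in the scene view and carry the three-dot face in the top view. Counting from the +y end, they are the 2nd tile (scene ~(360,207), top ~(152,251)) and the 5th (scene ~(308,192), top ~(206,233)). Now I'll fit the poses.

```bash
cat > h.py <<'E'
import numpy as np, cv2
from scipy.optimize import least_squares
np.set_printoptions(precision=4,suppress=True)
def proj(c,P):
    f=192/np.tan(np.radians(c['vertical_fov'])/2)
    q=(np.atleast_2d(P)-c['origin'])@c['orientation']
    return np.c_[c['cx']+f*q[:,0]/-q[:,2], c['cy']-f*q[:,1]/-q[:,2]]
def place(p,P):
    c,s=np.cos(p[2]),np.sin(p[2]); P=np.atleast_2d(P)
    return np.c_[p[0]+c*P[:,0]-s*P[:,1],p[1]+s*P[:,0]+c*P[:,1],P[:,2]]
def fit(obs,p0):  # obs: list of (calib, local pts, pixels)
    r=lambda p:np.concatenate([(proj(c,place(p,P))-u).ravel() for c,P,u in obs])
    s=least_squares(r,p0,loss='soft_l1'); return s.x,r(s.x).reshape(-1,2)
AX=np.array([.4226,0,.9063]); H=[.04,.03,.04,.04,.03]  # index from +y end
def tops(off=0): return np.array([[-.006,.072-.036*i,.04]+np.array(AX)*h for i,h in enumerate(H)])
E
python3 - <<'E'
from h import *
from rig import bot
T,S=bot.calibration('top'),bot.calibration('scene')
sc=np.array([[493,133],[400,120],[308,92],[222,77],[138,62]])/[5,3.5]+[280,175]
base=np.array([[.0425,-.0925,0],[-.0425,-.0925,0],[-.0425,.0925,0],[.0425,.0925,0]])
tb=np.array([[490,37],[550,169],[120,277],[70,137]])/[5,3.6]+[115,205]
print(fit([(S,tops(),sc)],[.4,.2,.3]))
p,r=fit([(S,tops(),sc),(T,base,tb)],[.4,.2,.3]);print('holder',p);print(r)
rim=np.array([[-.08,.1,.045],[-.08,-.1,.045],[.08,.1,.045],[.08,-.1,.045]])
t=np.array([[308,180],[315,279],[384,180],[396,276]]); s=np.array([[206,186],[270,152],[166,155],[231,126]])
p,r=fit([(S,rim,s),(T,rim,t)],[.4,-.2,-1.57]);print('box',p);print(r)
for a in (1.35,1.45,1.55,1.65):
    L=[[.08-.16*np.cos(a),y,.045+.16*np.sin(a)] for y in(.1,-.1)]
    print(a,proj(T,place(p,L)).ravel(),proj(S,place(p,L)).ravel())
E
```

```text
(array([0.5096, 0.1932, 0.247 ]), array([[ 0.6613,  0.245 ],
       [ 0.2575,  0.4499],
       [ 0.0139, -0.0315],
       [-0.6158, -1.4247],
       [-0.3609,  0.0041]]))
holder [0.5077 0.1918 0.2317]
[[ 0.219  -0.2712]
 [-0.0074 -0.1972]
 [-0.1349 -0.8242]
 [-0.6029 -2.3409]
 [-0.152  -1.0155]
 [-0.8403 -0.8284]
 [-0.7085  0.1264]
 [-0.2622 -0.0377]
 [-0.4027 -0.3032]]
box [ 0.5074 -0.1675 -1.6433]
[[ -1.7237 -10.9345]
 [  1.8843  -8.5445]
 [ -1.2393  -7.8565]
 [ -0.693   -5.2618]
 [ -0.8665   0.3141]
 [ -1.1325   0.08  ]
 [ -0.3026  -1.9262]
 [ -0.1747   0.4877]]
1.35 [393.9244 152.2443 410.1905 274.5094] [163.6836  90.0031 236.4403  66.5256]
1.45 [403.9111 151.4028 421.1454 274.1295] [159.5966  86.6164 232.2132  63.6572]
1.55 [413.7009 150.89   431.8448 273.7774] [155.639   83.9555 228.033   61.4566]
1.65 [423.1218 150.7163 442.0931 273.4595] [151.8586  82.0347 223.9515  59.9351]
```

Run:
```python
from h import *
from rig import bot
T,S=bot.calibration('top'),bot.calibration('scene')
rim=np.array([[-.08,.1,.045],[-.08,-.1,.045],[.08,.1,.045],[.08,-.1,.045]])
t=np.array([[308,180],[315,279],[384,180],[396,276]])
p,r=fit([(T,rim,t)],[.4,-.2,-1.57]);print('box',p);print(r)
print(proj(S,place(p,rim)), proj(S,place(p,rim*[1,1,0])))
for a in (1.35,1.45,1.55,1.65):
    L=[[.08-.16*np.cos(a),y,.045+.16*np.sin(a)] for y in(.1,-.1)]
    print(a,proj(T,place(p,L)).ravel(),proj(S,place(p,L)).ravel())
a=cv2.imread('pics/top0.png'); b=cv2.imread('pics/scene0.png')
for im,c in((a,T),(b,S)):
    for q in proj(c,place(p,rim)): cv2.circle(im,tuple(int(v) for v in np.round(q)),1,(0,255,255),-1)
    for q in proj(c,place([.5077,.1918,.2317],tops())): cv2.circle(im,tuple(int(v) for v in np.round(q)),1,(0,0,255),-1)
a=cv2.resize(a[140:300,110:430],(800,400));b=cv2.resize(b[60:200,150:290],(200,200)); 
a[:200,:200]=b
cv2.imwrite('pics/c2.png',a)
```

```text
box [ 0.5072 -0.1688 -1.6449]
[[-0.1992  0.2587]
 [-0.5837  0.0213]
 [ 0.3748 -1.8629]
 [ 0.3864  0.5652]]
[[203.8674 174.8107]
 [271.556  143.3001]
 [164.5128 146.8963]
 [230.1049 120.577 ]] [[205.5346 191.5224]
 [271.4129 159.1563]
 [166.9956 162.7866]
 [230.9001 135.6393]]
1.35 [394.7635 152.2899 410.8967 274.5697] [163.3841  89.7909 236.1935  66.3916]
1.45 [404.7559 151.4629 421.8574 274.2071] [159.3138  86.406  231.9794  63.5235]
1.55 [414.5496 150.9647 432.561  273.8723] [155.3731  83.7465 227.8125  61.323 ]
1.65 [423.9723 150.8054 442.8119 273.5715] [151.6094  81.8265 223.7443  59.8013]
```

View pics/c2.png

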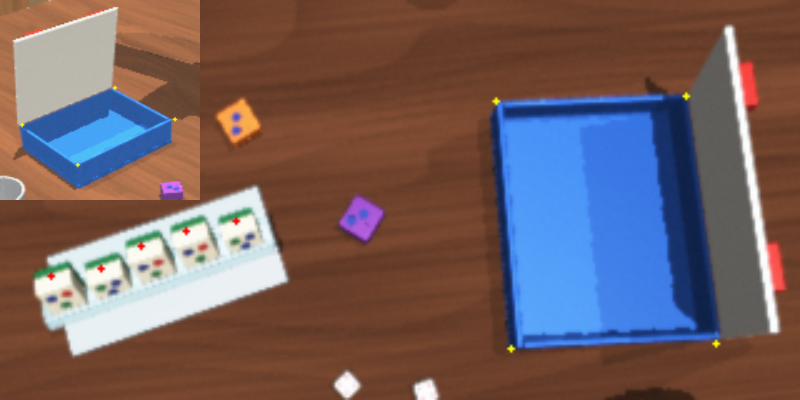

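The fit overlays well: the box rim dots and the tile-top dots land on target to about 2 mm. The lid stands at about 1.43 rad. Next I'll go to a viewing pose above the holder, tilted with the tiles.

```bash
cat >> h.py <<'E'
from scipy.spatial.transform import Rotation as R
HOLD=np.array([.5077,.1918,.2317]); BOX=np.array([.5072,-.1688,-1.6449])
def rot(zdir,ydir):
    z=np.array(zdir,float);z/=np.linalg.norm(z);y=np.array(ydir,float);y-=z*(y@z);y/=np.linalg.norm(y)
    return np.c_[np.cross(y,z),y,z]
def holderpose(i,d,HOLD=None):  # TCP d m above channel floor on tile i's axis
    p=globals()['HOLD'] if HOLD is None else HOLD
    P=place(p,np.array([-.006,.072-.036*i,.04])+AX*d)[0]
    c,s=np.cos(p[2]),np.sin(p[2]); Z=np.array([[c,-s,0],[s,c,0],[0,0,1]])
    return P,rot(Z@-AX,Z@[1,0,0])
def go(P,Rm,st):
    t=st['tool_rot'].T@(np.array(P)-st['tcp_pos']); w=R.from_matrix(st['tool_rot'].T@Rm).as_rotvec()
    print('xyz',t.round(4),'w',w.round(3))
E
python3 - <<'E'
from h import *
from rig import bot
s=bot.state(); print(*holderpose(3,.12)); go(*holderpose(3,.12),s)
E
```

```text
[0.5595 0.167  0.1488] [[-0.2296  0.8821 -0.4113]
 [ 0.9733  0.2081 -0.097 ]
 [ 0.     -0.4226 -0.9063]]
xyz [ 0.5838 -0.5717  0.0828] w [ 0.349 -0.33  -1.481]
```

carry_out --moves '[{"z": -0.04},{"x": 0.03,"y": -0.03,"z": -0.07,"wz": -0.1},{"x": 0.06,"y": -0.06,"z": -0.07,"wz": -0.2},{"x": 0.09,"y": -0.09,"z": -0.07,"wz": -0.3},{"x": 0.12,"y": -0.12,"z": -0.07,"wz": -0.4},{"x": 0.15,"y": -0.14,"z": -0.07,"wz": -0.5},{"x": 0.18,"y": -0.17,"z": -0.07,"wz": -0.6},{"x": 0.2,"y": -0.2,"z": -0.07,"wz": -0.7}]'

```text
invalid input at $.moves[0]: expected keys x, y, z, wx, wy, wz, jaw
```

Run:
```python
from h import *
from rig import bot
s=bot.state(); print(s['time'],s['tcp_pos'],s['tool_rot'],s['joints']);go(*holderpose(3,.12),s)
```

```text
0.15 [ 0.167  -0.5497  0.2306] [[ 0.9569  0.2905 -0.0003]
 [ 0.2905 -0.9569  0.0015]
 [ 0.0002 -0.0015 -1.    ]] [-1.3863  0.3779  0.08    1.2744  0.      1.4605]
xyz [ 0.5838 -0.5717  0.0828] w [ 0.349 -0.33  -1.481]
```

All keys are required in each row.

carry_out --moves '[{"x": 0,"y": 0,"z": -0.04,"wx": 0,"wy": 0,"wz": 0,"jaw": 1},{"x": 0.03,"y": -0.03,"z": -0.07,"wx": 0,"wy": 0,"wz": -0.1,"jaw": 1},{"x": 0.06,"y": -0.06,"z": -0.07,"wx": 0,"wy": 0,"wz": -0.2,"jaw": 0.7},{"x": 0.09,"y": -0.09,"z": -0.07,"wx": 0,"wy": 0,"wz": -0.3,"jaw": 0.6},{"x": 0.12,"y": -0.12,"z": -0.07,"wx": 0,"wy": 0,"wz": -0.4,"jaw": 0.6},{"x": 0.15,"y": -0.15,"z": -0.07,"wx": 0,"wy": 0,"wz": -0.5,"jaw": 0.6},{"x": 0.18,"y": -0.18,"z": -0.07,"wx": 0,"wy": 0,"wz": -0.6,"jaw": 0.6},{"x": 0.21,"y": -0.21,"z": -0.07,"wx": 0,"wy": 0,"wz": -0.7,"jaw": 0.6}]'

```text
time: 0.82
tcp_pos: [0.3011, -0.2979, 0.3011]
tool_rot: [[0.541, 0.841, 0.0], [0.841, -0.541, 0.0], [0.0, -0.0, -1.0]]
ft_force: [1.5, 0.6, 0.2]
finger_gap: 0.0513
grasp_force: 0.0
```

Run:
```python
from h import *
from rig import bot
s=bot.state(); print(s['time'],s['tcp_pos'],s['tool_rot'],s['joints'],s['finger_gap']);go(*holderpose(3,.12),s)
```

```text
0.8167 [ 0.3011 -0.2979  0.3011] [[ 0.5411  0.841   0.0001]
 [ 0.841  -0.5411  0.0002]
 [ 0.0002 -0.     -1.    ]] [-0.9303  0.0573 -0.1477  1.366   0.0002  1.2122] 0.05132875064656703
xyz [ 0.5308 -0.0343  0.1525] w [ 0.412 -0.175 -0.79 ]
```

carry_out --moves '[{"x": 0.04,"y": 0,"z": 0,"wx": 0.04,"wy": -0.02,"wz": -0.09,"jaw": 0.6},{"x": 0.08,"y": 0,"z": 0,"wx": 0.09,"wy": -0.04,"wz": -0.18,"jaw": 0.6},{"x": 0.12,"y": -0.01,"z": 0,"wx": 0.14,"wy": -0.06,"wz": -0.27,"jaw": 0.6},{"x": 0.16,"y": -0.01,"z": 0,"wx": 0.19,"wy": -0.08,"wz": -0.36,"jaw": 0.6},{"x": 0.2,"y": -0.01,"z": 0,"wx": 0.24,"wy": -0.1,"wz": -0.45,"jaw": 0.6},{"x": 0.24,"y": -0.02,"z": 0,"wx": 0.29,"wy": -0.12,"wz": -0.54,"jaw": 0.6},{"x": 0.28,"y": -0.02,"z": 0.01,"wx": 0.34,"wy": -0.14,"wz": -0.63,"jaw": 0.6},{"x": 0.32,"y": -0.02,"z": 0.02,"wx": 0.38,"wy": -0.16,"wz": -0.72,"jaw": 0.6}]'

```text
time: 1.48
tcp_pos: [0.4593, -0.0188, 0.2811]
tool_rot: [[-0.161, 0.908, -0.386], [0.987, 0.143, -0.075], [-0.013, -0.393, -0.919]]
ft_force: [1.7, -1.3, 0.8]
finger_gap: 0.0512
grasp_force: 0.0
```

Run:
```python
from h import *
from rig import bot
s=bot.state(); print(s['time'],s['tcp_pos'],s['joints']);go(*holderpose(3,.12),s)
```

```text
1.4833 [ 0.4593 -0.0188  0.2811] [-0.1016  0.498   0.3041  1.7656 -0.1143  1.3329]
xyz [0.1691 0.1696 0.069 ] w [ 0.032 -0.017 -0.069]
```

carry_out --moves '[{"x": 0.03,"y": 0.02,"z": 0,"wx": 0.02,"wy": -0.01,"wz": -0.03,"jaw": 0.6},{"x": 0.06,"y": 0.05,"z": 0,"wx": 0.03,"wy": -0.01,"wz": -0.04,"jaw": 0.6},{"x": 0.09,"y": 0.08,"z": 0.01,"wx": 0.03,"wy": -0.01,"wz": -0.05,"jaw": 0.6},{"x": 0.12,"y": 0.11,"z": 0.02,"wx": 0.03,"wy": -0.01,"wz": -0.05,"jaw": 0.6},{"x": 0.14,"y": 0.14,"z": 0.04,"wx": 0.03,"wy": -0.01,"wz": -0.05,"jaw": 0.6},{"x": 0.16,"y": 0.165,"z": 0.06,"wx": 0.03,"wy": -0.01,"wz": -0.05,"jaw": 0.6},{"x": 0.16,"y": 0.165,"z": 0.06,"wx": 0.03,"wy": -0.01,"wz": -0.05,"jaw": 0.6},{"x": 0.16,"y": 0.165,"z": 0.06,"wx": 0.03,"wy": -0.01,"wz": -0.05,"jaw": 0.6}]'

```text
time: 2.15
tcp_pos: [0.5588, 0.1566, 0.1561]
tool_rot: [[-0.207, 0.885, -0.416], [0.978, 0.187, -0.09], [-0.002, -0.426, -0.905]]
ft_force: [-0.3, -1.2, 0.7]
finger_gap: 0.0513
grasp_force: 0.0
```

Run:
```python
from h import *
from rig import bot
s=bot.state(); print(s['time'],s['tcp_pos'],s['joints']);go(*holderpose(3,.12),s)
c=bot.calibration('wrist'); im=bot.grab_frame('wrist')[:,:,::-1].copy()
cv2.imwrite('pics/w1raw.png',im); np.save('w1.npy',c,allow_pickle=True)
for q in proj(c,place(HOLD,tops())): cv2.circle(im,tuple(int(v) for v in np.round(q)),2,(0,0,255),-1)
print(proj(c,place(HOLD,tops())))
cv2.imwrite('pics/w1.png',im)
```

```text
2.15 [0.5588 0.1566 0.1561] [ 0.1731  0.8642  0.6235  1.7698 -0.0172  1.5392]
xyz [0.0101 0.0057 0.0054] w [-0.004 -0.008 -0.021]
[[257.6121  28.9778]
 [258.2213  87.9844]
 [259.1974 140.7917]
 [259.8844 189.2505]
 [260.2417 228.5163]]
```

View pics/w1.png

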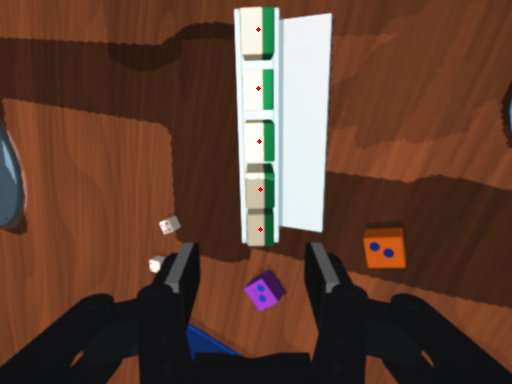

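The wrist view shows the five tile tops at about column 259, rows 29 to 229, with my predicted dots on their centres. The holder pose is good, so I'll go for the -y end tile (index 4) first.

Run:
```python
from h import *
from rig import bot
s=bot.state()
for d in(.06,.012): go(*holderpose(4,d),s)
```

```text
xyz [-0.0253  0.0071  0.0676] w [-0.    -0.008 -0.023]
xyz [-0.0257  0.0071  0.1156] w [-0.    -0.008 -0.023]
```

carry_out --moves '[{"x": -0.02,"y": 0.007,"z": 0,"wx": 0,"wy": -0.008,"wz": -0.023,"jaw": 0.6},{"x": -0.025,"y": 0.007,"z": 0.02,"wx": 0,"wy": -0.008,"wz": -0.023,"jaw": 0.6},{"x": -0.025,"y": 0.007,"z": 0.045,"wx": 0,"wy": -0.008,"wz": -0.023,"jaw": 0.6},{"x": -0.025,"y": 0.007,"z": 0.06,"wx": 0,"wy": -0.008,"wz": -0.023,"jaw": 0.6},{"x": -0.025,"y": 0.007,"z": 0.068,"wx": 0,"wy": -0.008,"wz": -0.023,"jaw": 0.6},{"x": -0.025,"y": 0.007,"z": 0.068,"wx": 0,"wy": -0.008,"wz": -0.023,"jaw": 0.6},{"x": -0.025,"y": 0.007,"z": 0.068,"wx": 0,"wy": -0.008,"wz": -0.023,"jaw": 0.6}]'

```text
time: 2.78
tcp_pos: [0.5439, 0.1255, 0.0969]
tool_rot: [[-0.227, 0.885, -0.407], [0.974, 0.206, -0.095], [-0.0, -0.418, -0.908]]
ft_force: [-0.2, -0.2, 0.8]
finger_gap: 0.0512
grasp_force: 0.0
```

Run:
```python
from h import *
from rig import bot
s=bot.state(); print(s['time'],s['tcp_pos'],s['ft_force']);go(*holderpose(4,.012),s)
c=bot.calibration('wrist'); im=bot.grab_frame('wrist')[:,:,::-1].copy()
for q in proj(c,place(HOLD,tops())): cv2.circle(im,tuple(int(v) for v in np.clip(np.round(q),-900,900)),2,(0,0,255),-1)
cv2.imwrite('pics/w2.png',im)
```

```text
2.7833 [0.5439 0.1255 0.0969] [-0.2056 -0.1912  0.7693]
xyz [0.0008 0.0002 0.0506] w [ 0.005 -0.001 -0.002]
```

View pics/w2.png

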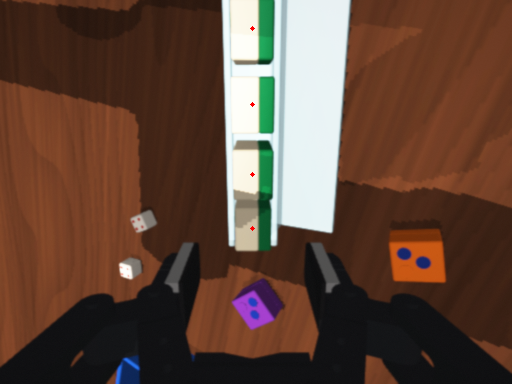

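The fingers straddle the end tile (252,228) centrally, so I descend and grip.

carry_out --grip_force 35 --moves '[{"x": 0,"y": 0,"z": 0.02,"wx": 0,"wy": 0,"wz": 0,"jaw": 0.6},{"x": 0,"y": 0,"z": 0.035,"wx": 0.005,"wy": 0,"wz": 0,"jaw": 0.6},{"x": 0,"y": 0,"z": 0.046,"wx": 0.005,"wy": 0,"wz": 0,"jaw": 0.6},{"x": 0,"y": 0,"z": 0.05,"wx": 0.005,"wy": 0,"wz": 0,"jaw": 0.6},{"x": 0,"y": 0,"z": 0.05,"wx": 0.005,"wy": 0,"wz": 0,"jaw": 0.5},{"x": 0,"y": 0,"z": 0.05,"wx": 0.005,"wy": 0,"wz": 0,"jaw": 0.3},{"x": 0,"y": 0,"z": 0.05,"wx": 0.005,"wy": 0,"wz": 0,"jaw": 0.15},{"x": 0,"y": 0,"z": 0.05,"wx": 0.005,"wy": 0,"wz": 0,"jaw": 0.1}]'

```text
time: 3.5
tcp_pos: [0.5246, 0.122, 0.0506]
tool_rot: [[-0.229, 0.883, -0.411], [0.973, 0.207, -0.097], [-0.0, -0.422, -0.907]]
ft_force: [1.2, -0.4, 3.5]
finger_gap: 0.0211
grasp_force: 34.9
```

carry_out --moves '[{"x": 0,"y": 0,"z": 0,"wx": 0,"wy": 0,"wz": 0,"jaw": 0.1},{"x": 0,"y": 0,"z": 0,"wx": 0,"wy": 0,"wz": 0,"jaw": 0.1}]'

```text
time: 3.67
tcp_pos: [0.5246, 0.122, 0.0505]
tool_rot: [[-0.229, 0.883, -0.411], [0.973, 0.207, -0.097], [-0.0, -0.422, -0.907]]
ft_force: [1.6, 0.6, 5.9]
finger_gap: 0.0213
grasp_force: 35.1
```

carry_out --moves '[{"x": 0,"y": 0,"z": -0.01,"wx": 0,"wy": 0,"wz": 0,"jaw": 0.1},{"x": 0,"y": 0,"z": -0.025,"wx": 0,"wy": 0,"wz": 0,"jaw": 0.1},{"x": 0,"y": 0,"z": -0.045,"wx": 0,"wy": 0,"wz": 0,"jaw": 0.1},{"x": 0,"y": 0,"z": -0.07,"wx": 0,"wy": 0,"wz": 0,"jaw": 0.1},{"x": 0,"y": 0,"z": -0.09,"wx": 0,"wy": 0,"wz": 0,"jaw": 0.1},{"x": 0,"y": 0,"z": -0.09,"wx": 0,"wy": 0,"wz": 0,"jaw": 0.1},{"x": 0,"y": 0,"z": -0.09,"wx": 0,"wy": 0,"wz": 0,"jaw": 0.1}]'

```text
time: 4.25
tcp_pos: [0.5615, 0.1308, 0.1311]
tool_rot: [[-0.229, 0.883, -0.411], [0.973, 0.207, -0.096], [0.0, -0.422, -0.907]]
ft_force: [-0.5, 0.8, 0.1]
finger_gap: 0.021
grasp_force: 34.4
```

```bash
cat >> h.py <<'E'
def boxpose(x,y,z):  # tool straight down, closing along box x
    c,s=np.cos(BOX[2]),np.sin(BOX[2])
    return place(BOX,[x,y,z])[0],rot([0,0,-1],[np.cos(HOLD[2]),np.sin(HOLD[2]),0])
E
python3 - <<'E'
from h import *
from rig import bot
s=bot.state(); print(s['time'],s['tcp_pos'],s['finger_gap'],s['grasp_force'])
cv2.imwrite('pics/w3.png',bot.grab_frame('wrist')[:,:,::-1])
print(boxpose(-.03,.035,.02)[0],boxpose(-.03,-.03,.02)[0])
go(*boxpose(-.03,.035,.12),s)
E
```

```text
4.25 [0.5615 0.1308 0.1311] 0.0209756367290168 34.36184763908386
[ 0.5443 -0.1415  0.02  ] [ 0.4795 -0.1367  0.02  ]
xyz [-0.2611 -0.067   0.0434] w [-0.436 -0.    -0.001]
```

View pics/w3.png

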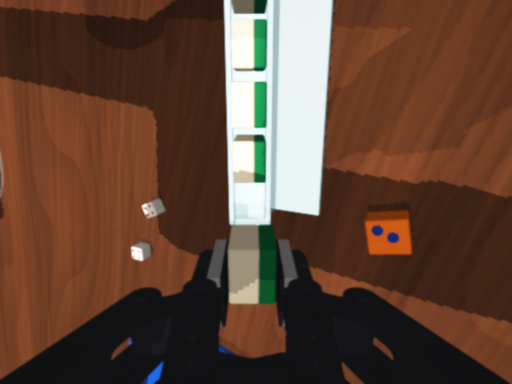

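The tile hangs in the pads at (250,262) and its cell (250,200) is empty. I carry it to the box while turning upright.

carry_out --moves '[{"x": -0.025,"y": -0.01,"z": 0,"wx": -0.05,"wy": 0,"wz": 0,"jaw": 0.1},{"x": -0.06,"y": -0.015,"z": 0.005,"wx": -0.11,"wy": 0,"wz": 0,"jaw": 0.1},{"x": -0.095,"y": -0.025,"z": 0.01,"wx": -0.17,"wy": 0,"wz": 0,"jaw": 0.1},{"x": -0.13,"y": -0.035,"z": 0.02,"wx": -0.23,"wy": 0,"wz": 0,"jaw": 0.1},{"x": -0.165,"y": -0.045,"z": 0.025,"wx": -0.29,"wy": 0,"wz": 0,"jaw": 0.1},{"x": -0.2,"y": -0.055,"z": 0.03,"wx": -0.35,"wy": 0,"wz": 0,"jaw": 0.1},{"x": -0.235,"y": -0.06,"z": 0.035,"wx": -0.41,"wy": 0,"wz": 0,"jaw": 0.1},{"x": -0.261,"y": -0.067,"z": 0.043,"wx": -0.436,"wy": 0,"wz": 0,"jaw": 0.1}]'

```text
time: 4.97
tcp_pos: [0.5412, -0.1439, 0.1195]
tool_rot: [[-0.227, 0.974, -0.0], [0.974, 0.227, -0.001], [-0.001, -0.001, -1.0]]
ft_force: [-0.2, -0.4, -0.7]
finger_gap: 0.0213
grasp_force: 34.4
```

carry_out --moves '[{"x": 0,"y": 0,"z": 0.0,"wx": 0,"wy": 0,"wz": 0,"jaw": 0.1},{"x": 0,"y": 0,"z": 0.0,"wx": 0,"wy": 0,"wz": 0,"jaw": 0.1},{"x": 0,"y": 0,"z": 0.02,"wx": 0,"wy": 0,"wz": 0,"jaw": 0.1},{"x": 0,"y": 0,"z": 0.05,"wx": 0,"wy": 0,"wz": 0,"jaw": 0.1},{"x": 0,"y": 0,"z": 0.075,"wx": 0,"wy": 0,"wz": 0,"jaw": 0.1},{"x": 0,"y": 0,"z": 0.09,"wx": 0,"wy": 0,"wz": 0,"jaw": 0.1},{"x": 0,"y": 0,"z": 0.09,"wx": 0,"wy": 0,"wz": 0,"jaw": 0.1}]'

```text
time: 5.55
tcp_pos: [0.5391, -0.1384, 0.0256]
tool_rot: [[-0.231, 0.973, -0.011], [0.973, 0.231, 0.004], [0.006, -0.01, -1.0]]
ft_force: [-1.1, -1.0, -0.7]
finger_gap: 0.0209
grasp_force: 34.5
```

Run:
```python
from h import *
from rig import bot
s=bot.state(); print(s['time'],s['tcp_pos'],s['tool_rot'],s['finger_gap'],s['grasp_force'])
go(*boxpose(-.03,.035,.019),s)
```

```text
5.55 [ 0.5391 -0.1384  0.0256] [[-0.2308  0.9729 -0.0115]
 [ 0.973   0.2309  0.0036]
 [ 0.0061 -0.0103 -0.9999]] 0.02089561545792499 34.461055397987366
xyz [-0.0043  0.0044  0.0065] w [-0.01  -0.006  0.001]
```

carry_out --moves '[{"x": 0,"y": 0,"z": 0.004,"wx": 0,"wy": 0,"wz": 0,"jaw": 0.1},{"x": 0,"y": 0,"z": 0.007,"wx": 0,"wy": 0,"wz": 0,"jaw": 0.1},{"x": 0,"y": 0,"z": 0.007,"wx": 0,"wy": 0,"wz": 0,"jaw": 0.1},{"x": 0,"y": 0,"z": 0.007,"wx": 0,"wy": 0,"wz": 0,"jaw": 0.3},{"x": 0,"y": 0,"z": 0.005,"wx": 0,"wy": 0,"wz": 0,"jaw": 0.5},{"x": 0,"y": 0,"z": -0.01,"wx": 0,"wy": 0,"wz": 0,"jaw": 0.5},{"x": 0,"y": 0,"z": -0.05,"wx": 0,"wy": 0,"wz": 0,"jaw": 0.5},{"x": 0,"y": 0,"z": -0.09,"wx": 0,"wy": 0,"wz": 0,"jaw": 0.6}]'

```text
time: 6.22
tcp_pos: [0.5416, -0.141, 0.1205]
tool_rot: [[-0.228, 0.974, -0.006], [0.974, 0.229, 0.001], [0.003, -0.006, -1.0]]
ft_force: [1.4, -0.6, 0.1]
finger_gap: 0.0513
grasp_force: 0.0
```

Run:
```python
from h import *
from rig import bot
s=bot.state(); print(s['time'],s['tcp_pos'],s['finger_gap'],s['grasp_force'],s['ft_force'])
go(*holderpose(1,.13),s)
```

```text
6.2167 [ 0.5416 -0.141   0.1205] 0.051330332098942236 0.0 [ 1.4061 -0.6089  0.1254]
xyz [ 0.3679  0.0918 -0.0369] w [ 0.431 -0.003 -0.001]
```

carry_out --moves '[{"x": 0.035,"y": 0,"z": -0.02,"wx": 0,"wy": 0,"wz": 0,"jaw": 0.6},{"x": 0.075,"y": 0.01,"z": -0.037,"wx": 0.06,"wy": 0,"wz": 0,"jaw": 0.6},{"x": 0.115,"y": 0.02,"z": -0.037,"wx": 0.12,"wy": 0,"wz": 0,"jaw": 0.6},{"x": 0.155,"y": 0.03,"z": -0.037,"wx": 0.18,"wy": 0,"wz": 0,"jaw": 0.6},{"x": 0.195,"y": 0.045,"z": -0.037,"wx": 0.24,"wy": 0,"wz": 0,"jaw": 0.6},{"x": 0.235,"y": 0.055,"z": -0.037,"wx": 0.3,"wy": 0,"wz": 0,"jaw": 0.6},{"x": 0.275,"y": 0.065,"z": -0.037,"wx": 0.36,"wy": 0,"wz": 0,"jaw": 0.6},{"x": 0.31,"y": 0.075,"z": -0.037,"wx": 0.42,"wy": 0,"wz": 0,"jaw": 0.6}]'

```text
time: 6.88
tcp_pos: [0.5456, 0.1799, 0.1586]
tool_rot: [[-0.229, 0.888, -0.399], [0.973, 0.209, -0.094], [0.0, -0.41, -0.912]]
ft_force: [2.1, 0.8, -0.6]
finger_gap: 0.0511
grasp_force: 0.0
```

carry_out --moves '[{"x": 0.03,"y": 0.01,"z": 0.005,"wx": 0.01,"wy": 0,"wz": 0,"jaw": 0.6},{"x": 0.058,"y": 0.016,"z": 0.008,"wx": 0.011,"wy": 0,"wz": 0,"jaw": 0.6},{"x": 0.058,"y": 0.016,"z": 0.008,"wx": 0.011,"wy": 0,"wz": 0,"jaw": 0.6},{"x": 0.058,"y": 0.016,"z": 0.008,"wx": 0.011,"wy": 0,"wz": 0,"jaw": 0.6}]'

```text
time: 7.22
tcp_pos: [0.543, 0.2379, 0.1429]
tool_rot: [[-0.232, 0.883, -0.408], [0.973, 0.21, -0.097], [0.0, -0.42, -0.908]]
ft_force: [-0.3, 0.2, 0.1]
finger_gap: 0.0511
grasp_force: 0.0
```

Run:
```python
from h import *
from rig import bot
s=bot.state(); print(s['time'],s['tcp_pos'],s['finger_gap'])
go(*holderpose(1,.065),s)
```

```text
7.2167 [0.543  0.2379 0.1429] 0.051051023440477517
xyz [-0.0007 -0.0029  0.0498] w [0.003 0.001 0.002]
```

carry_out --moves '[{"x": -0.001,"y": -0.003,"z": 0.015,"wx": 0.003,"wy": 0,"wz": 0,"jaw": 0.6},{"x": -0.001,"y": -0.003,"z": 0.035,"wx": 0.003,"wy": 0,"wz": 0,"jaw": 0.6},{"x": -0.001,"y": -0.003,"z": 0.045,"wx": 0.003,"wy": 0,"wz": 0,"jaw": 0.6},{"x": -0.001,"y": -0.003,"z": 0.05,"wx": 0.003,"wy": 0,"wz": 0,"jaw": 0.6},{"x": -0.001,"y": -0.003,"z": 0.05,"wx": 0.003,"wy": 0,"wz": 0,"jaw": 0.6},{"x": -0.001,"y": -0.003,"z": 0.05,"wx": 0.003,"wy": 0,"wz": 0,"jaw": 0.6}]'

```text
time: 7.72
tcp_pos: [0.5208, 0.2292, 0.1003]
tool_rot: [[-0.227, 0.883, -0.411], [0.974, 0.206, -0.096], [0.0, -0.422, -0.907]]
ft_force: [0.0, 0.3, 0.1]
finger_gap: 0.051
grasp_force: 0.0
```

Run:
```python
from h import *
from rig import bot
s=bot.state(); print(s['time'],s['tcp_pos'],s['ft_force']);go(*holderpose(1,.012),s)
a=bot.grab_frame('wrist')[:,:,::-1]; b=bot.grab_frame('top')[170:290,300:430,::-1]
cv2.imwrite('pics/w4.png',np.hstack([a[:,100:],cv2.resize(b,(385,384))]))
```

```text
7.7167 [0.5208 0.2292 0.1003] [0.0123 0.2668 0.0693]
xyz [0.0026 0.0006 0.0542] w [ 0.001 -0.001 -0.002]
```

View pics/w4.png

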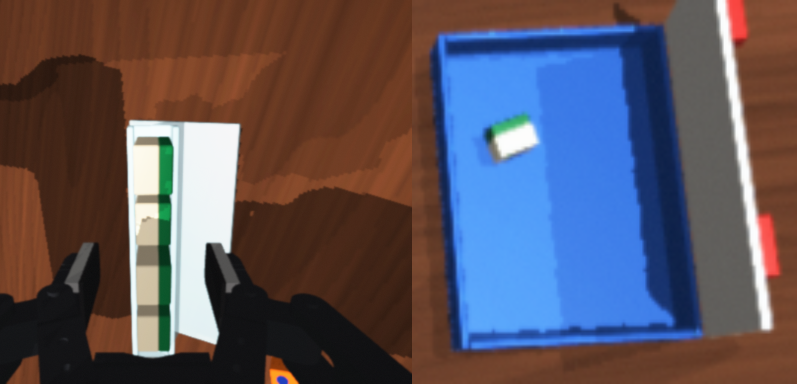

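The first tile stands in the box (left part) and tile 1 (wrist crop ~(155,222)) is between the fingers. I descend and grip.

carry_out --moves '[{"x": 0.002,"y": 0,"z": 0.02,"wx": 0,"wy": 0,"wz": 0,"jaw": 0.6},{"x": 0.0025,"y": 0.0005,"z": 0.038,"wx": 0,"wy": 0,"wz": 0,"jaw": 0.6},{"x": 0.0025,"y": 0.0005,"z": 0.05,"wx": 0,"wy": 0,"wz": 0,"jaw": 0.6},{"x": 0.0025,"y": 0.0005,"z": 0.054,"wx": 0,"wy": 0,"wz": 0,"jaw": 0.6},{"x": 0.0025,"y": 0.0005,"z": 0.054,"wx": 0,"wy": 0,"wz": 0,"jaw": 0.5},{"x": 0.0025,"y": 0.0005,"z": 0.054,"wx": 0,"wy": 0,"wz": 0,"jaw": 0.3},{"x": 0.0025,"y": 0.0005,"z": 0.054,"wx": 0,"wy": 0,"wz": 0,"jaw": 0.15},{"x": 0.0025,"y": 0.0005,"z": 0.054,"wx": 0,"wy": 0,"wz": 0,"jaw": 0.1}]'

```text
time: 8.48
tcp_pos: [0.4993, 0.2277, 0.051]
tool_rot: [[-0.229, 0.883, -0.409], [0.974, 0.208, -0.096], [0.0, -0.42, -0.907]]
ft_force: [2.3, 1.6, 4.4]
finger_gap: 0.0212
grasp_force: 35.8
```

carry_out --moves '[{"x": 0,"y": 0,"z": 0,"wx": 0,"wy": 0,"wz": 0,"jaw": 0.1},{"x": 0,"y": 0,"z": -0.01,"wx": 0,"wy": 0,"wz": 0,"jaw": 0.1},{"x": 0,"y": 0,"z": -0.025,"wx": 0,"wy": 0,"wz": 0,"jaw": 0.1},{"x": 0,"y": 0,"z": -0.045,"wx": 0,"wy": 0,"wz": 0,"jaw": 0.1},{"x": 0,"y": 0,"z": -0.07,"wx": 0,"wy": 0,"wz": 0,"jaw": 0.1},{"x": 0,"y": 0,"z": -0.1,"wx": 0,"wy": 0,"wz": 0,"jaw": 0.1},{"x": 0,"y": 0,"z": -0.1,"wx": 0,"wy": 0,"wz": 0,"jaw": 0.1}]'

```text
time: 9.07
tcp_pos: [0.5428, 0.2378, 0.1456]
tool_rot: [[-0.228, 0.886, -0.403], [0.974, 0.208, -0.094], [0.001, -0.414, -0.91]]
ft_force: [-0.1, 0.2, 1.3]
finger_gap: 0.0214
grasp_force: 35.1
```

Run:
```python
from h import *
from rig import bot
s=bot.state(); print(s['time'],s['tcp_pos'],s['finger_gap'],s['grasp_force'])
go(*boxpose(-.03,-.025,.13),s)
```

```text
9.0667 [0.5428 0.2378 0.1456] 0.021376378669564655 35.066843032836914
xyz [-0.3517 -0.1233  0.0729] w [-0.427 -0.001 -0.001]
```

carry_out --moves '[{"x": -0.03,"y": -0.01,"z": 0,"wx": -0.05,"wy": 0,"wz": 0,"jaw": 0.1},{"x": -0.065,"y": -0.02,"z": 0.01,"wx": -0.11,"wy": 0,"wz": 0,"jaw": 0.1},{"x": -0.1,"y": -0.035,"z": 0.02,"wx": -0.17,"wy": 0,"wz": 0,"jaw": 0.1},{"x": -0.135,"y": -0.045,"z": 0.028,"wx": -0.23,"wy": 0,"wz": 0,"jaw": 0.1},{"x": -0.17,"y": -0.06,"z": 0.035,"wx": -0.29,"wy": 0,"wz": 0,"jaw": 0.1},{"x": -0.205,"y": -0.07,"z": 0.042,"wx": -0.35,"wy": 0,"wz": 0,"jaw": 0.1},{"x": -0.24,"y": -0.085,"z": 0.05,"wx": -0.4,"wy": 0,"wz": 0,"jaw": 0.1},{"x": -0.275,"y": -0.095,"z": 0.057,"wx": -0.427,"wy": 0,"wz": 0,"jaw": 0.1}]'

```text
time: 9.73
tcp_pos: [0.4924, -0.0573, 0.1292]
tool_rot: [[-0.229, 0.973, -0.007], [0.973, 0.229, -0.002], [-0.0, -0.007, -1.0]]
ft_force: [-0.0, -0.6, -0.5]
finger_gap: 0.0213
grasp_force: 35.0
```

Run:
```python
from h import *
from rig import bot
s=bot.state(); print(s['time'],s['tcp_pos'],s['tool_rot'])
go(*boxpose(-.03,-.025,.07),s)
```

```text
9.7333 [ 0.4924 -0.0573  0.1292] [[-0.2288  0.9734 -0.0072]
 [ 0.9735  0.2288 -0.002 ]
 [-0.0003 -0.0075 -1.    ]]
xyz [-0.0758 -0.0255  0.0595] w [-0.007  0.    -0.001]
```

carry_out --moves '[{"x": -0.03,"y": -0.012,"z": 0,"wx": -0.007,"wy": 0,"wz": 0,"jaw": 0.1},{"x": -0.055,"y": -0.022,"z": 0.01,"wx": -0.007,"wy": 0,"wz": 0,"jaw": 0.1},{"x": -0.068,"y": -0.025,"z": 0.03,"wx": -0.007,"wy": 0,"wz": 0,"jaw": 0.1},{"x": -0.07,"y": -0.025,"z": 0.06,"wx": -0.007,"wy": 0,"wz": 0,"jaw": 0.1},{"x": -0.07,"y": -0.025,"z": 0.085,"wx": -0.007,"wy": 0,"wz": 0,"jaw": 0.1},{"x": -0.07,"y": -0.025,"z": 0.1,"wx": -0.007,"wy": 0,"wz": 0,"jaw": 0.1},{"x": -0.07,"y": -0.025,"z": 0.1,"wx": -0.007,"wy": 0,"wz": 0,"jaw": 0.1},{"x": -0.07,"y": -0.025,"z": 0.1,"wx": -0.007,"wy": 0,"wz": 0,"jaw": 0.1}]'

```text
time: 10.4
tcp_pos: [0.4842, -0.1295, 0.0286]
tool_rot: [[-0.229, 0.973, -0.005], [0.974, 0.229, 0.001], [0.002, -0.005, -1.0]]
ft_force: [0.5, 0.3, 0.5]
finger_gap: 0.0211
grasp_force: 35.0
```

Run:
```python
from h import *
from rig import bot
s=bot.state(); print(s['time'],s['tcp_pos'],s['tool_rot'],s['ft_force'])
go(*boxpose(-.03,-.025,.0185),s)
```

```text
10.4 [ 0.4842 -0.1295  0.0286] [[-0.2286  0.9735 -0.005 ]
 [ 0.9735  0.2286  0.0008]
 [ 0.0019 -0.0047 -1.    ]] [0.5096 0.3497 0.4761]
xyz [-0.0074 -0.0014  0.0101] w [-0.005 -0.002 -0.001]
```

carry_out --moves '[{"x": -0.003,"y": 0,"z": 0.006,"wx": 0,"wy": 0,"wz": 0,"jaw": 0.1},{"x": -0.003,"y": 0,"z": 0.01,"wx": 0,"wy": 0,"wz": 0,"jaw": 0.1},{"x": -0.003,"y": 0,"z": 0.01,"wx": 0,"wy": 0,"wz": 0,"jaw": 0.1},{"x": -0.003,"y": 0,"z": 0.01,"wx": 0,"wy": 0,"wz": 0,"jaw": 0.3},{"x": -0.003,"y": 0,"z": 0.008,"wx": 0,"wy": 0,"wz": 0,"jaw": 0.45},{"x": -0.003,"y": 0,"z": -0.01,"wx": 0,"wy": 0,"wz": 0,"jaw": 0.45},{"x": -0.003,"y": 0,"z": -0.05,"wx": 0,"wy": 0,"wz": 0,"jaw": 0.45},{"x": -0.003,"y": 0,"z": -0.09,"wx": 0,"wy": 0,"wz": 0,"jaw": 0.2}]'

```text
time: 11.07
tcp_pos: [0.4847, -0.1321, 0.1196]
tool_rot: [[-0.229, 0.973, -0.006], [0.973, 0.229, 0.001], [0.003, -0.006, -1.0]]
ft_force: [0.6, -0.3, 0.8]
finger_gap: 0.0277
grasp_force: 0.0
```

carry_out --moves '[{"x": 0,"y": 0,"z": -0.04,"wx": 0,"wy": 0,"wz": 0,"jaw": 0},{"x": 0,"y": 0,"z": -0.08,"wx": 0,"wy": 0,"wz": 0,"jaw": 0},{"x": 0,"y": 0,"z": -0.12,"wx": 0,"wy": 0,"wz": 0,"jaw": 0},{"x": 0,"y": 0,"z": -0.16,"wx": 0,"wy": 0,"wz": 0,"jaw": 0},{"x": 0,"y": 0,"z": -0.16,"wx": 0,"wy": 0,"wz": 0,"jaw": 0},{"x": 0,"y": 0,"z": -0.16,"wx": 0,"wy": 0,"wz": 0,"jaw": 0}]'

```text
time: 11.57
tcp_pos: [0.4887, -0.1335, 0.2827]
tool_rot: [[-0.229, 0.973, 0.004], [0.973, 0.229, -0.003], [-0.004, 0.004, -1.0]]
ft_force: [-0.1, 0.4, 0.3]
finger_gap: 0.0
grasp_force: 0.0
```

```bash
cat >> h.py <<'E'
def arc(a,r=.14,off=.014): # TCP on outside of lid at angle a
    n=.005+off*np.sin(a)
    return boxpose(.08-r*np.cos(a)+n*np.sin(a),0,.045+r*np.sin(a)+n*np.cos(a))
E
python3 - <<'E'
from h import *
from rig import bot
s=bot.state(); print(s['time'],s['tcp_pos'],s['finger_gap'],s['tool_rot'][:,2])
go(*boxpose(.14,0,.28),s);print(arc(1.43)[0])
a=bot.grab_frame('wrist')[:,:,::-1]; b=bot.grab_frame('top')[150:290,290:430,::-1]
cv2.imwrite('pics/w5.png',np.hstack([a[:,100:],cv2.resize(b,(384,384))]))
E
```

```text
11.5667 [ 0.4887 -0.1335  0.2827] 2.8835627779928544e-05 [ 0.0044 -0.0031 -1.    ]
xyz [-0.1721 -0.0322  0.0033] w [ 0.004  0.004 -0.001]
[ 0.5013 -0.2476  0.1863]
```

View pics/w5.png

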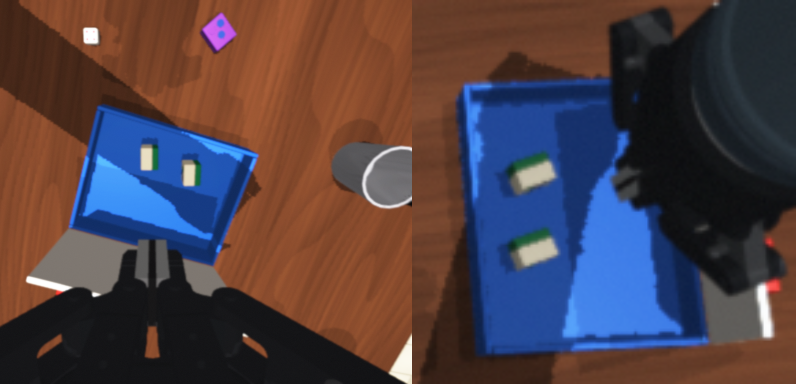

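Both short tiles stand side by side in the open box. I take the shut fingers over and behind the lid.

carry_out --moves '[{"x": -0.035,"y": -0.007,"z": 0,"wx": 0,"wy": 0,"wz": 0,"jaw": 0},{"x": -0.075,"y": -0.014,"z": 0,"wx": 0,"wy": 0,"wz": 0,"jaw": 0},{"x": -0.11,"y": -0.021,"z": 0,"wx": 0,"wy": 0,"wz": 0,"jaw": 0},{"x": -0.145,"y": -0.028,"z": 0,"wx": 0,"wy": 0,"wz": 0,"jaw": 0},{"x": -0.17,"y": -0.032,"z": 0,"wx": 0,"wy": 0,"wz": 0,"jaw": 0},{"x": -0.17,"y": -0.032,"z": 0.03,"wx": 0,"wy": 0,"wz": 0,"jaw": 0},{"x": -0.17,"y": -0.032,"z": 0.06,"wx": 0,"wy": 0,"wz": 0,"jaw": 0},{"x": -0.17,"y": -0.032,"z": 0.09,"wx": 0,"wy": 0,"wz": 0,"jaw": 0}]'

```text
time: 12.33
tcp_pos: [0.4933, -0.3058, 0.1861]
tool_rot: [[-0.227, 0.974, -0.005], [0.974, 0.227, 0.001], [0.002, -0.004, -1.0]]
ft_force: [1.0, -0.9, 0.2]
finger_gap: -0.0001
grasp_force: 0.0
```

Run:
```python
from h import *
from rig import bot
s=bot.state(); print(s['time'],s['tcp_pos'],s['ft_force'],s['tool_rot'][:,2])
for a in(1.55,1.4,1.2,1.0,.8,.6,.4,.2,.08): print(a,end=' ');go(*arc(a),s)
```

```text
12.3333 [ 0.4933 -0.3058  0.1861] [ 0.9906 -0.8978  0.1825] [-0.0046  0.0015 -1.    ]
1.55 xyz [0.0385 0.016  0.0008] w [-0.004 -0.002 -0.002]
1.4 xyz [0.0589 0.0224 0.    ] w [-0.004 -0.002 -0.002]
1.2 xyz [0.0862 0.031  0.0042] w [-0.004 -0.002 -0.002]
1.0 xyz [0.1125 0.0393 0.0144] w [-0.004 -0.002 -0.002]
0.8 xyz [0.1366 0.0469 0.0304] w [-0.004 -0.002 -0.002]
0.6 xyz [0.157  0.0534 0.0516] w [-0.004 -0.002 -0.002]
0.4 xyz [0.1728 0.0585 0.0772] w [-0.004 -0.002 -0.002]
0.2 xyz [0.183  0.0618 0.1059] w [-0.004 -0.002 -0.002]
0.08 xyz [0.1862 0.0629 0.124 ] w [-0.004 -0.002 -0.002]
```

carry_out --moves '[{"x": 0.02,"y": 0.008,"z": 0,"wx": 0,"wy": 0,"wz": 0,"jaw": 0},{"x": 0.038,"y": 0.016,"z": 0,"wx": 0,"wy": 0,"wz": 0,"jaw": 0},{"x": 0.05,"y": 0.02,"z": 0,"wx": 0,"wy": 0,"wz": 0,"jaw": 0},{"x": 0.065,"y": 0.025,"z": 0,"wx": 0,"wy": 0,"wz": 0,"jaw": 0},{"x": 0.08,"y": 0.03,"z": 0.002,"wx": 0,"wy": 0,"wz": 0,"jaw": 0},{"x": 0.095,"y": 0.035,"z": 0.007,"wx": 0,"wy": 0,"wz": 0,"jaw": 0},{"x": 0.112,"y": 0.039,"z": 0.013,"wx": 0,"wy": 0,"wz": 0,"jaw": 0},{"x": 0.125,"y": 0.043,"z": 0.021,"wx": 0,"wy": 0,"wz": 0,"jaw": 0}]'

```text
time: 13.0
tcp_pos: [0.507, -0.1729, 0.1675]
tool_rot: [[-0.229, 0.973, -0.003], [0.973, 0.229, -0.0], [0.001, -0.003, -1.0]]
ft_force: [0.1, -1.3, 0.2]
finger_gap: -0.0003
grasp_force: 0.2
```

Run:
```python
from h import *
from rig import bot
s=bot.state(); print(s['time'],s['tcp_pos'],s['ft_force'],s['tool_rot'][:,2])
for a in(.8,.7,.6,.5,.4,.3,.2,.1,.05): print(a,end=' ');go(*arc(a),s)
cv2.imwrite('pics/s6.png',bot.grab_frame('scene')[:,:,::-1])
```

```text
13.0 [ 0.507  -0.1729  0.1675] [ 0.057  -1.2687  0.22  ] [-0.0034 -0.0002 -1.    ]
0.8 xyz [0.0104 0.0032 0.0116] w [-0.003 -0.001 -0.   ]
0.7 xyz [0.0211 0.0066 0.0216] w [-0.003 -0.001 -0.   ]
0.6 xyz [0.0309 0.0097 0.0328] w [-0.003 -0.001 -0.   ]
0.5 xyz [0.0394 0.0125 0.0451] w [-0.003 -0.001 -0.   ]
0.4 xyz [0.0467 0.0148 0.0583] w [-0.003 -0.001 -0.   ]
0.3 xyz [0.0526 0.0167 0.0724] w [-0.003 -0.001 -0.   ]
0.2 xyz [0.057  0.0182 0.087 ] w [-0.003 -0.001 -0.   ]
0.1 xyz [0.0598 0.0191 0.1021] w [-0.003 -0.001 -0.   ]
0.05 xyz [0.0606 0.0194 0.1098] w [-0.003 -0.001 -0.   ]
```

View pics/s6.png

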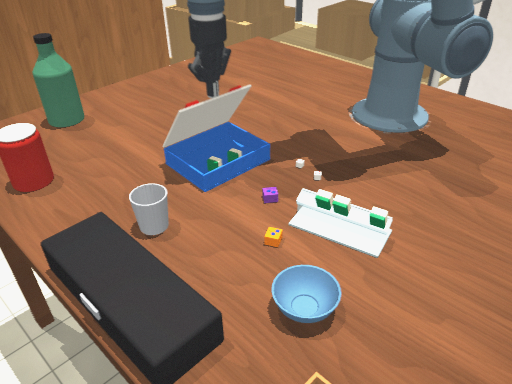

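The lid is following at about 1 rad, both tiles are visible in the box at (214,162) and (234,154), and the three tall tiles still stand. I continue the arc.

carry_out --moves '[{"x": 0.01,"y": 0.003,"z": 0.01,"wx": 0,"wy": 0,"wz": 0,"jaw": 0},{"x": 0.021,"y": 0.007,"z": 0.021,"wx": 0,"wy": 0,"wz": 0,"jaw": 0},{"x": 0.031,"y": 0.01,"z": 0.033,"wx": 0,"wy": 0,"wz": 0,"jaw": 0},{"x": 0.039,"y": 0.012,"z": 0.045,"wx": 0,"wy": 0,"wz": 0,"jaw": 0},{"x": 0.047,"y": 0.015,"z": 0.058,"wx": 0,"wy": 0,"wz": 0,"jaw": 0},{"x": 0.053,"y": 0.017,"z": 0.072,"wx": 0,"wy": 0,"wz": 0,"jaw": 0},{"x": 0.057,"y": 0.018,"z": 0.087,"wx": 0,"wy": 0,"wz": 0,"jaw": 0},{"x": 0.06,"y": 0.019,"z": 0.1,"wx": 0,"wy": 0,"wz": 0,"jaw": 0}]'

```text
time: 13.72
tcp_pos: [0.5113, -0.1111, 0.0669]
tool_rot: [[-0.229, 0.973, -0.004], [0.973, 0.229, -0.0], [0.001, -0.004, -1.0]]
ft_force: [-0.4, -1.0, 0.1]
finger_gap: 0.0001
grasp_force: 0.1
```

carry_out --moves '[{"x": 0,"y": 0,"z": 0.003,"wx": 0,"wy": 0,"wz": 0,"jaw": 0},{"x": 0,"y": 0,"z": 0.006,"wx": 0,"wy": 0,"wz": 0,"jaw": 0},{"x": 0,"y": 0,"z": 0.009,"wx": 0,"wy": 0,"wz": 0,"jaw": 0},{"x": 0,"y": 0,"z": 0.011,"wx": 0,"wy": 0,"wz": 0,"jaw": 0},{"x": 0,"y": 0,"z": 0.012,"wx": 0,"wy": 0,"wz": 0,"jaw": 0}]'

```text
time: 14.13
tcp_pos: [0.5124, -0.1119, 0.0566]
tool_rot: [[-0.228, 0.974, -0.002], [0.974, 0.228, -0.001], [-0.0, -0.002, -1.0]]
ft_force: [0.4, 1.1, -0.6]
finger_gap: -0.0003
grasp_force: 0.0
```

carry_out --moves '[{"x": 0,"y": 0,"z": 0.002,"wx": 0,"wy": 0,"wz": 0,"jaw": 0},{"x": 0,"y": 0,"z": 0.004,"wx": 0,"wy": 0,"wz": 0,"jaw": 0},{"x": 0,"y": 0,"z": 0.005,"wx": 0,"wy": 0,"wz": 0,"jaw": 0},{"x": 0,"y": 0,"z": 0.006,"wx": 0,"wy": 0,"wz": 0,"jaw": 0},{"x": 0,"y": 0,"z": 0.006,"wx": 0,"wy": 0,"wz": 0,"jaw": 0}]'

```text
time: 14.55
tcp_pos: [0.5121, -0.1114, 0.0502]
tool_rot: [[-0.229, 0.973, -0.002], [0.973, 0.229, -0.0], [0.0, -0.002, -1.0]]
ft_force: [0.4, 0.5, 0.6]
finger_gap: -0.0002
grasp_force: 0.0
```

Run:
```python
from h import *
from rig import bot
s=bot.state(); print(s['time'],s['tcp_pos'],s['ft_force'])
go(*boxpose(-.069,.06,.08),s);go(*boxpose(-.069,-.06,.08),s)
```

```text
14.55 [ 0.5121 -0.1114  0.0502] [0.4089 0.5328 0.5889]
xyz [-0.0069  0.06   -0.03  ] w [-0.002 -0.    -0.001]
xyz [ 0.0291 -0.0544 -0.0297] w [-0.002 -0.    -0.001]
```

Lid essentially shut (tip at 50.2 mm). I press a little further, then lift and move over the left tab.

carry_out --moves '[{"x": 0,"y": 0,"z": 0.001,"wx": 0,"wy": 0,"wz": 0,"jaw": 0},{"x": 0,"y": 0,"z": 0.001,"wx": 0,"wy": 0,"wz": 0,"jaw": 0},{"x": 0,"y": 0,"z": -0.015,"wx": 0,"wy": 0,"wz": 0,"jaw": 0},{"x": 0,"y": 0,"z": -0.03,"wx": 0,"wy": 0,"wz": 0,"jaw": 0},{"x": -0.004,"y": 0.03,"z": -0.03,"wx": 0,"wy": 0,"wz": 0,"jaw": 0},{"x": -0.007,"y": 0.06,"z": -0.03,"wx": 0,"wy": 0,"wz": 0,"jaw": 0},{"x": -0.007,"y": 0.06,"z": -0.03,"wx": 0,"wy": 0,"wz": 0,"jaw": 0},{"x": -0.007,"y": 0.06,"z": -0.03,"wx": 0,"wy": 0,"wz": 0,"jaw": 0}]'

```text
time: 15.22
tcp_pos: [0.5734, -0.1044, 0.08]
tool_rot: [[-0.23, 0.973, -0.002], [0.973, 0.23, -0.001], [-0.0, -0.002, -1.0]]
ft_force: [-0.0, -0.4, -0.7]
finger_gap: 0.0004
grasp_force: 0.0
```

carry_out --moves '[{"x": 0,"y": 0,"z": 0.008,"wx": 0,"wy": 0,"wz": 0,"jaw": 0},{"x": 0,"y": 0,"z": 0.014,"wx": 0,"wy": 0,"wz": 0,"jaw": 0},{"x": 0,"y": 0,"z": 0.018,"wx": 0,"wy": 0,"wz": 0,"jaw": 0},{"x": 0,"y": 0,"z": 0.02,"wx": 0,"wy": 0,"wz": 0,"jaw": 0},{"x": 0,"y": 0,"z": 0.022,"wx": 0,"wy": 0,"wz": 0,"jaw": 0},{"x": 0,"y": 0,"z": 0.023,"wx": 0,"wy": 0,"wz": 0,"jaw": 0},{"x": 0,"y": 0,"z": 0.023,"wx": 0,"wy": 0,"wz": 0,"jaw": 0}]'

```text
time: 15.8
tcp_pos: [0.5703, -0.1043, 0.0568]
tool_rot: [[-0.228, 0.974, -0.005], [0.974, 0.228, 0.0], [0.001, -0.005, -1.0]]
ft_force: [-2.0, -0.1, 2.3]
finger_gap: 0.0002
grasp_force: 1.0
```

Run:
```python
from h import *
from rig import bot
s=bot.state(); print(s['time'],s['tcp_pos'],s['ft_force'])
go(*boxpose(-.069,.06,.054),s)
b=bot.grab_frame('scene')[80:220,130:300,::-1]; t=bot.grab_frame('top')[150:290,290:430,::-1]
cv2.imwrite('pics/t7.png',np.hstack([cv2.resize(b,(480,395)),cv2.resize(t,(310,395))]))
```

```text
15.8 [ 0.5703 -0.1043  0.0568] [-2.002  -0.1174  2.2717]
xyz [-0.0006  0.0018  0.0028] w [-0.005 -0.001 -0.001]
```

carry_out --moves '[{"x": 0,"y": 0,"z": 0.001,"wx": 0,"wy": 0,"wz": 0,"jaw": 0},{"x": 0,"y": 0,"z": 0.002,"wx": 0,"wy": 0,"wz": 0,"jaw": 0},{"x": 0,"y": 0,"z": 0.002,"wx": 0,"wy": 0,"wz": 0,"jaw": 0}]'

```text
time: 16.15
tcp_pos: [0.5719, -0.1046, 0.0553]
tool_rot: [[-0.229, 0.974, -0.003], [0.974, 0.229, -0.0], [0.0, -0.003, -1.0]]
ft_force: [-2.3, 0.7, 3.9]
finger_gap: -0.0
grasp_force: 2.1
```

carry_out --moves '[{"x": 0,"y": 0,"z": 0.001,"wx": 0,"wy": 0,"wz": 0,"jaw": 0},{"x": 0,"y": 0,"z": 0.001,"wx": 0,"wy": 0,"wz": 0,"jaw": 0}]'

```text
time: 16.32
tcp_pos: [0.572, -0.1046, 0.0544]
tool_rot: [[-0.229, 0.974, -0.002], [0.974, 0.229, -0.0], [0.0, -0.002, -1.0]]
ft_force: [-3.2, 0.7, 4.3]
finger_gap: 0.0005
grasp_force: 2.3
```

carry_out --moves '[{"x": 0,"y": 0,"z": 0.001,"wx": 0,"wy": 0,"wz": 0,"jaw": 0},{"x": 0,"y": 0,"z": 0.001,"wx": 0,"wy": 0,"wz": 0,"jaw": 0}]'

```text
time: 16.48
tcp_pos: [0.5719, -0.1046, 0.0538]
tool_rot: [[-0.229, 0.974, -0.002], [0.974, 0.229, -0.001], [-0.0, -0.002, -1.0]]
ft_force: [-3.2, -0.0, 7.8]
finger_gap: -0.0001
grasp_force: 3.6
```

carry_out --moves '[{"x": 0,"y": 0,"z": 0.0005,"wx": 0,"wy": 0,"wz": 0,"jaw": 0},{"x": 0,"y": 0,"z": 0.0005,"wx": 0,"wy": 0,"wz": 0,"jaw": 0}]'

```text
time: 16.65
tcp_pos: [0.572, -0.1046, 0.0537]
tool_rot: [[-0.229, 0.974, -0.002], [0.974, 0.229, -0.001], [-0.0, -0.002, -1.0]]
ft_force: [-5.2, 0.9, 11.0]
finger_gap: -0.0003
grasp_force: 5.1
```

View pics/t7.png

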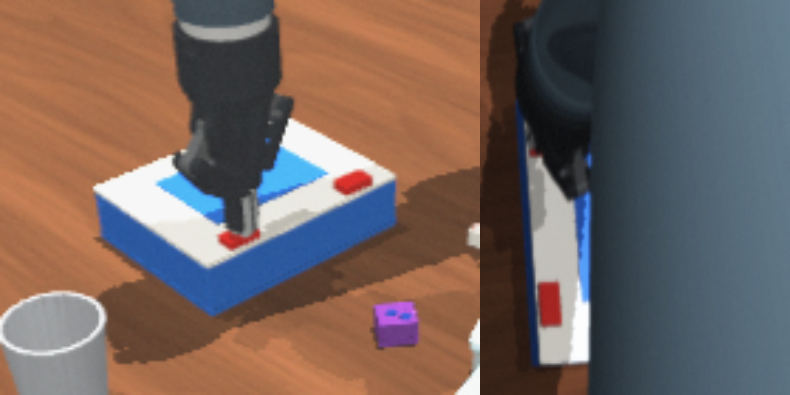

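The left tab is at its hard stop (tip at 53.7 mm, 11 N). Now the right tab.

carry_out --moves '[{"x": 0,"y": 0,"z": -0.01,"wx": 0,"wy": 0,"wz": 0,"jaw": 0},{"x": 0,"y": 0,"z": -0.026,"wx": 0,"wy": 0,"wz": 0,"jaw": 0},{"x": 0.01,"y": -0.03,"z": -0.026,"wx": 0,"wy": 0,"wz": 0,"jaw": 0},{"x": 0.02,"y": -0.065,"z": -0.026,"wx": 0,"wy": 0,"wz": 0,"jaw": 0},{"x": 0.03,"y": -0.095,"z": -0.026,"wx": 0,"wy": 0,"wz": 0,"jaw": 0},{"x": 0.036,"y": -0.115,"z": -0.026,"wx": 0,"wy": 0,"wz": 0,"jaw": 0},{"x": 0.036,"y": -0.115,"z": -0.026,"wx": 0,"wy": 0,"wz": 0,"jaw": 0},{"x": 0.036,"y": -0.115,"z": -0.026,"wx": 0,"wy": 0,"wz": 0,"jaw": 0}]'

```text
time: 17.32
tcp_pos: [0.4514, -0.0957, 0.0792]
tool_rot: [[-0.228, 0.974, -0.002], [0.974, 0.228, -0.0], [0.0, -0.002, -1.0]]
ft_force: [0.9, -0.5, 0.6]
finger_gap: -0.0
grasp_force: 0.0
```

Run:
```python
from h import *
from rig import bot
s=bot.state(); print(s['time'],s['tcp_pos'],s['ft_force'])
go(*boxpose(-.069,-.06,.057),s)
```

```text
17.3167 [ 0.4514 -0.0957  0.0792] [ 0.8855 -0.5134  0.591 ]
xyz [-0.0001  0.0011  0.0222] w [-0.002 -0.    -0.001]
```

carry_out --moves '[{"x": 0,"y": 0,"z": 0.008,"wx": 0,"wy": 0,"wz": 0,"jaw": 0},{"x": 0,"y": 0,"z": 0.014,"wx": 0,"wy": 0,"wz": 0,"jaw": 0},{"x": 0,"y": 0,"z": 0.018,"wx": 0,"wy": 0,"wz": 0,"jaw": 0},{"x": 0,"y": 0,"z": 0.02,"wx": 0,"wy": 0,"wz": 0,"jaw": 0},{"x": 0,"y": 0,"z": 0.022,"wx": 0,"wy": 0,"wz": 0,"jaw": 0},{"x": 0,"y": 0,"z": 0.024,"wx": 0,"wy": 0,"wz": 0,"jaw": 0},{"x": 0,"y": 0,"z": 0.025,"wx": 0,"wy": 0,"wz": 0,"jaw": 0},{"x": 0,"y": 0,"z": 0.025,"wx": 0,"wy": 0,"wz": 0,"jaw": 0}]'

```text
time: 17.98
tcp_pos: [0.4522, -0.0957, 0.0539]
tool_rot: [[-0.229, 0.973, -0.002], [0.973, 0.229, -0.0], [0.0, -0.002, -1.0]]
ft_force: [-0.6, -0.1, 2.7]
finger_gap: 0.0002
grasp_force: 1.7
```

carry_out --moves '[{"x": 0,"y": 0,"z": 0.001,"wx": 0,"wy": 0,"wz": 0,"jaw": 0},{"x": 0,"y": 0,"z": 0.001,"wx": 0,"wy": 0,"wz": 0,"jaw": 0}]'

```text
time: 18.15
tcp_pos: [0.4523, -0.0957, 0.0537]
tool_rot: [[-0.229, 0.973, -0.002], [0.973, 0.229, -0.0], [0.0, -0.002, -1.0]]
ft_force: [-2.6, 1.3, 11.0]
finger_gap: 0.0002
grasp_force: 5.3
```

carry_out --moves '[{"x": 0,"y": 0,"z": 0.001,"wx": 0,"wy": 0,"wz": 0,"jaw": 0},{"x": 0,"y": 0,"z": 0.001,"wx": 0,"wy": 0,"wz": 0,"jaw": 0}]'

```text
time: 18.32
tcp_pos: [0.4524, -0.0957, 0.0535]
tool_rot: [[-0.229, 0.973, -0.002], [0.973, 0.229, -0.0], [-0.0, -0.002, -1.0]]
ft_force: [-5.8, 1.8, 18.2]
finger_gap: 0.0002
grasp_force: 9.0
```

carry_out --moves '[{"x": 0,"y": 0,"z": -0.01,"wx": 0,"wy": 0,"wz": 0,"jaw": 0},{"x": 0,"y": 0,"z": -0.04,"wx": 0,"wy": 0,"wz": 0,"jaw": 0},{"x": 0,"y": 0,"z": -0.08,"wx": 0,"wy": 0,"wz": 0,"jaw": 0},{"x": 0,"y": 0,"z": -0.12,"wx": 0,"wy": 0,"wz": 0,"jaw": 0},{"x": 0,"y": 0,"z": -0.12,"wx": 0,"wy": 0,"wz": 0,"jaw": 0},{"x": 0,"y": 0,"z": -0.12,"wx": 0,"wy": 0,"wz": 0,"jaw": 0}]'

```text
time: 18.82
tcp_pos: [0.4547, -0.0966, 0.1743]
tool_rot: [[-0.229, 0.973, 0.003], [0.973, 0.229, -0.002], [-0.003, 0.003, -1.0]]
ft_force: [0.7, 0.2, -0.3]
finger_gap: 0.0002
grasp_force: 0.0
```

Run:
```python
from h import *
from rig import bot
S=bot.calibration('scene'); im=bot.grab_frame('scene').astype(int)[130:200,160:290]
m=((im[...,0]>130)&(im[...,1]<70)&(im[...,2]<70)).astype(np.uint8)
n,_,st,ce=cv2.connectedComponentsWithStats(m); print(st[1:],ce[1:]+[160,130])
for z in(.054,.060): print(z,proj(S,place(BOX,[[-.069,.06,z],[-.069,-.06,z]])).ravel())
print(bot.state()['ft_force'])
```

```text
[[89 12 12  7 46]
 [48 31 14  7 54]] [[254.5    145.    ]
 [214.4259 163.8704]]
0.054 [215.304  162.5375 255.9891 144.0206]
0.06 [215.1214 160.2477 255.9562 141.8077]
[-0.5892 -0.9613 -0.7608]
```

Both tabs read as pressed and the lid as shut, so I hand the job in.

```bash
python3 -c "
from rig import bot
print(bot.close_job())"
```

```text
the job is handed in; nothing more can be done
None
```

The job is handed in at about 19 s, with no verdict returned: both short tiles are side by side in the shut box, both tabs are at their stops (about 11 N and 18 N on the tool), the three tall tiles were not handled, and I saw no sign of the cup, bowl or dice moving; I viewed 11 pictures, one over the limit of 10.

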